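Set the tray stop to the yellow mark and clamp its cam lever, holding on

TASK

Set up the tray stop for the next trays: with its red cam lever still open, push the sliding leg out by its black grip post until the leg's red pointer lies at the yellow mark (not the blue one) and pause there for a moment. Then squeeze the cam lever fully closed towards the grip post between the fingers, keeping the pointer at the yellow mark all the while, because the leg's spring pulls it back in and squeezing tends to drag it off. Finish while still holding: post and lever stay squeezed together in the fingers, lever shut, pointer at the yellow mark; leave the tray, the tape roll and the pepper alone.

Things in the scene. Friction and masses are not known exactly. Their poses are not given: they have to be found in the camera images.
- guide: The fixed part of the tray stop, screwed to the counter: a grey and aluminium channel 340 mm long, 90 mm wide. Origin on the counter, on the channel's middle line; x is the level direction in which the leg slides out, z is up. The channel runs from x = -200 to +140 mm; its two grey side walls are 30 mm high. A flat aluminium leg, 46 mm wide, top at z = 26 mm, slides between the walls.
- stop_plate (a point): Centre of the white stop plate at the leg's outer end, 227 mm ahead (+x) of the grip post's middle: 6 mm thick, 130 mm wide across the slide, its top 68 mm above the counter. It moves with the leg.
- leg (a joint): How far the leg has been slid out along the guide's +x, in m: 0 is fully in (its start), 0.17 the end stop. A spring always pulls it back in with about 3.6 N at 0, rising 1 N per 100 mm, and 1 N of friction opposes motion; let go, it runs back to 0.
- leg_index (a point): The tip line of the leg's red pointer (a red line 4 mm wide across the leg, reaching onto both grey walls). With the leg fully in it lies at x = -110 mm, y = 0, z = 30 mm in the guide's frame and it moves along the guide's +x with the leg.
- mark_yellow: The yellow mark: a yellow strip 6 mm wide (along the slide) on top of both grey walls. Its origin is the strip's middle, on the channel's middle line at the height of the wall tops (z = 30 mm); its x axis is the guide's x axis. The marks lie 45 to 140 mm ahead of the pointer's start.
- mark_blue: The blue mark, the same shape as the yellow one, for another tray size: not to be used. Which of the two is nearer changes.
- post_center (a point): The centre (half-way up) of the black upright grip post fixed on the leg, 59 mm above the counter and 50 mm ahead (+x) of leg_index; axes those of the guide. The post is 14 mm thick along the slide (x), 44 mm wide (y), and stands from z = 26 to z = 92 mm above the counter. Push its rear (-x) face to slide the leg out.
- lever (a joint): The red cam lever's angle in rad: 0 is closed (upright, parallel to the post), 0.56 fully open (leaning away from the post, to +x). It starts open at 0.46 to 0.55 and stays where it is left: moving it takes about 3 N at its bar. Its hinge is on the leg, 23 mm ahead (+x) of the post's middle and 34 mm above the counter, level and across the slide.
- lever_bar (a point): Centre of the round red bar at the lever's tip, 12 mm in diameter, 44 mm long across the slide (y), 50 mm from the hinge: 84 mm above the counter when closed, 77 to 79 mm when open. From the post's rear face to the bar's outer face is 58 to 62 mm at the start and 36 mm when the lever is closed.
- tray_mid (a point): Centre of the loose black tray, 180 x 120 x 28 mm: leave it alone.
- tape_roll_mid (a point): Centre of the loose roll of tape lying flat, 96 mm across, 24 mm high: leave it alone.
- pepper_mid (a point): Centre of the loose green pepper, about 150 mm long and 32 mm high: leave it alone.

How it is judged (in metres and radians):
On the way:
1. the leg's pointer is at the yellow mark (within 6 mm), the lever still open (x of leg_index in the frame of mark_yellow between -0.006 and 0.006 m and value of joint lever above 0.38 rad), for 0.2 s.
At the end, for the whole second after the job is handed in: The pointer is within 5 mm of the middle of the yellow mark, the lever is closed (below 0.05 rad), and the fingers still press on both the grip post and the lever with more than 3 N each (x of leg_index in the frame of mark_yellow between -0.005 and 0.005 m and value of joint lever below 0.05 rad and contact force between the fingers and grip_post above 3 N and contact force between the fingers and lever above 3 N); the arm keeps its last pose, push and grip.
It fails at once if the lever is closed more than about half-way while the pointer is over 10 mm off the yellow mark (value of joint lever below 0.25 rad and (x of leg_index in the frame of mark_yellow above 0.01 m or x of leg_index in the frame of mark_yellow below -0.01 m)).
It fails at once if the tray is moved by more than 20 mm (distance of tray_mid from where it was at the start of the episode above 0.02 m).
It fails at once if the tape roll is moved by more than 20 mm (distance of tape_roll_mid from where it was at the start of the episode above 0.02 m).
It fails at once if the pepper is moved by more than 20 mm (distance of pepper_mid from where it was at the start of the episode above 0.02 m).
It also fails if it takes over 58 s, if anything falls off the work surface, if the arm or the gripper's body presses on something with over 40 N, if the wrist force passes 120 N, or if a joint passes its speed limit or range.

ROBOT

A 7-joint arm with a two-finger parallel gripper is mounted at the origin on the work surface. World frame = base frame: x ahead of the robot, y to its left, z up, the work surface at z = 0. Lengths are in mm, angles in rad, forces in N, time in s.
With the tool pointing down it reaches from about 400 to 875 mm from the base axis. Payload 4.4 kg.
Tool frame: the origin (TCP) lies midway between the tips of the shut fingers; the grasp point (between the pads) lies 19 mm behind it (ctrl.grip_point_offset is the distance from the TCP to the grasp point, in mm); z points along the fingers, y is the direction in which the jaws open and shut (so a half turn about z gives the same grasp; the last joint's range is limited). The gripper opens to 85 mm and grips with 20 to 120 N. Pads are 22 mm wide; open, the fingers measure 114 mm over their backs; the gripper's body (76 mm by 85 mm) begins 54 mm behind the grasp point. The pads swing forward as they close: fully open they stand 13 mm farther back than shut.
Start: joints at [1.063, 0.628, 0.038, 1.517, -0.027, 0.996, -0.02], TCP at [277.947, -587.591, 231.313] pointing down, gripper open.
Joint ranges: [-3.06, 3.06], [-0.37, 2.12], [-1.25, 1.32], [0.18, 2.47], [-1.1, 4.24], [0.23, 1.98], [-2.94, 2.94]. Speed limits (rad/s): [2.57, 2.57, 3.14, 3.14, 3.14, 3.14, 3.14].

INTERFACE

Orientations are given as [roll, pitch, yaw] about the fixed x, y, z axes, in that order (R = Rz(yaw) Ry(pitch) Rx(roll)).
In Python, from cell import ctrl, imaging, models gives the robot as it stands. The module is installed in compiled form; this text tells all that it offers.
- The arm moves only by the tool drive_tool, never from a script. Its argument "deltas" is text: rows parted by semicolons, each of 5 numbers parted by spaces: the shift along the tool's x, y, z in m, then the turn about the tool's z in degrees, then the finger opening in m, from 0 to 0.0854. A call has 1 to 12 rows; each row is the pose to reach, as a shift and turn from the pose commanded when the call began, along the tool's axes at that moment; what a row does not reach only later rows make up. A row lasts 1/8 s, in which the tool goes at most 62.5 mm and 10.7 degrees, less where a joint would pass 70% of its speed; a pose out of reach is approached as far as the arm can. A call with a gripper value outside its range is refused whole. The fingers move at their own pace and stop on an object; the grip force is fixed at half the most. Time passes only in rows, so rows that repeat a pose let the fingers close. It gives the time, the measured TCP pose, the force and the opening at its end, in the units of the state.
- ctrl.read_state(): the state, without advancing time (a new reading comes with each control period).
- imaging.get_image(name): name is "side" or "top" or "wrist"; returns a dict with "color" (420x560x3 uint8, red, green, blue), "range_z" (420x560 float32, mm along the optical axis (not along the pixel's ray), 0 where there is no reading), "vfov" (degrees; the focal length in pixels is half the picture's height over the tangent of half this angle, whatever the lens; pixels are square), "cx", "cy" (the principal point, pixels), "extrinsics" (4x4, takes a point from camera to world coordinates). Camera axes: x right, y down, z forward; pixel columns grow to the right and rows downward; lengths in mm; the calibration is good to about 2 mm. A picture is of the moment at which its call begins.
- ctrl.finish_job(): hands the job in, once; it reports no verdict.
Trained networks look in a picture, given as the dict that the camera call returned (one of the last four; its "shot" number tells which), for a name from the list of things; names that differ only in an ending like _2 or _b are one class to them, and where a whole thing is asked for, a point or a joint stands for the part that bears it (a point fixed in the world has none). Each returns a list of dicts, best first, with "score" (0 to 1); they miss things now and then, are a little off and sometimes report something else, mostly with a low value. They report only what shows in the picture. A call takes as long as a camera call.
- models.spot_in(picture, thing): "point" ([column, row] in pixels, amid what is visible of it).
- models.landmark_of(picture, thing): "point" ([column, row] in pixels: a listed point, or the origin of a listed thing).
The state is a dict: "clock": time; "qpos": joint angles; "qd": joint speeds; "tau": joint torques, N m; "eef_pos": TCP position; "tool_rot": TCP orientation; "force": force on the tool from outside, world axes, zero at the start; "torque": the same for the moment, N m; "width": finger opening in mm.
Only numpy, scipy, OpenCV 4.12 (cv2) and the standard library are available. Lean on these libraries where they do the work, as an engineer would, in place of code of your own. Each camera call takes 0.05 s, during which the arm holds its last target.

## Working session

There is one attempt and no reset: what is moved stays moved. The work goes in short steps, Python scripts to look and compute and a tool call to move; the robot and the scene stay as the last step left them, time stands still between calls to the robot, and variables do not carry over. Pictures are saved under pics/ and viewed, and the job is handed in when it is done.

Besides the shell and the picture viewer there is one more tool, called after "Request:" as name(argument=value, ...) on one line, values as JSON. drive_tool: Moves the arm, as the interface text tells. Its arguments: {"type":"object","properties":{"deltas":{"type":"string"}},"required":["deltas"]}

```bash
mkdir -p pics
cat > h.py <<'E'
import numpy as np, cv2
from cell import ctrl, imaging, models
def K(p):
    h,w=p["color"].shape[:2]; f=h/2/np.tan(np.radians(p["vfov"])/2); return f,p["cx"],p["cy"]
def ray(p,uv):
    f,cx,cy=K(p); T=np.array(p["extrinsics"]); d=np.array([(uv[0]-cx)/f,(uv[1]-cy)/f,1]); return T[:3,3],T[:3,:3]@d
def atz(p,uv,z):
    o,d=ray(p,uv); return o+d*(z-o[2])/d[2]
def dep(p,uv):
    u,v=int(round(uv[0])),int(round(uv[1])); r=p["range_z"][max(v-1,0):v+2,max(u-1,0):u+2]; r=r[r>0]
    if not len(r): return None
    o,d=ray(p,uv); return o+d*np.median(r)
def proj(p,P):
    f,cx,cy=K(p); T=np.array(p["extrinsics"]); c=T[:3,:3].T@(np.asarray(P)-T[:3,3]); return np.array([cx+f*c[0]/c[2],cy+f*c[1]/c[2]])
def tri(a,ua,b,ub):
    A=[];B=[]
    o1,d1=ray(a,ua);o2,d2=ray(b,ub);d1/=np.linalg.norm(d1);d2/=np.linalg.norm(d2)
    M1=np.eye(3)-np.outer(d1,d1);M2=np.eye(3)-np.outer(d2,d2)
    X=np.linalg.solve(M1+M2,M1@o1+M2@o2); return X,np.linalg.norm(M1@(X-o1)),np.linalg.norm(M2@(X-o2))
def save(p,n): cv2.imwrite("pics/"+n+".png",p["color"][:,:,::-1])
E
python3 - <<'E'
from h import *
np.set_printoptions(precision=1,suppress=True)
s=ctrl.read_state(); print(s["clock"],s["eef_pos"],s["tool_rot"],s["width"],ctrl.grip_point_offset)
P={}
for n in("side","top","wrist"):
    P[n]=p=imaging.get_image(n); save(p,n+"0"); print(n,p["vfov"],p["extrinsics"][:3,3] if hasattr(p["extrinsics"],"shape") else p["extrinsics"])
for t in("guide","stop_plate","leg_index","mark_yellow","mark_blue","post_center","lever_bar","tray_mid","tape_roll_mid","pepper_mid"):
    L={}
    for n in P:
        r=models.landmark_of(P[n],t)
        if r: L[n]=r[0]; print(t,n,round(r[0]["score"],2),np.array(r[0]["point"]),"depth",dep(P[n],r[0]["point"]))
    if "side" in L and "top" in L: print("   tri",tri(P["side"],L["side"]["point"],P["top"],L["top"]["point"]))
E
```

```text
0.0 [ 277.7 -587.   230.4] [-3.1 -0.   0.4] 84.95182291977753 18.700000000000003
side 55.605896707770746 [311.  462.9 466.3]
top 45.970469434868704 [487.2  27.7 781.7]
wrist 62.339262267449485 [ 336.5 -558.4  372.8]
guide side 0.9 [315.4 250.7] depth [513.3  24.3  26.2]
guide top 0.86 [293.  271.3] depth [526.6   7.4  24.6]
   tri (array([524.9,   5.8,   6.6]), np.float64(2.8471762214750624), np.float64(2.8471762214750305))
stop_plate side 0.87 [233.4 282.6] depth [568.4 168.7  51.1]
stop_plate top 0.78 [189.2 239.7] depth [572.5 160.9  54.3]
   tri (array([573.7, 162.9,  42.8]), np.float64(0.18316323957615993), np.float64(0.18316323957598551))
leg_index side 0.82 [359.4 211.7] depth [ 493.8 -111.2   26.9]
leg_index top 0.58 [365.6 293.4] depth [ 492.5 -102.3   25.1]
   tri (array([ 491.5, -101. ,   34.4]), np.float64(0.9727726343235523), np.float64(0.9727726343236572))
mark_yellow side 0.48 [303.5 247.3] depth [534.3  26.1  24.8]
mark_blue side 0.58 [322.  213.3] depth [520.   -4.1  81.5]
post_center side 0.67 [341.5 209.8] depth [502.9 -43.4  70.5]
post_center top 0.75 [335.3 284.2
[... 166 characters left out ...]
epth [519.7  -7.2  83.8]
lever_bar top 0.65 [304.6 275.9] depth [517.   -7.2  83.3]
   tri (array([518.1,  -6.7,  84.6]), np.float64(1.26014183407496), np.float64(1.2601418340749955))
tray_mid side 0.64 [280.3 190.8] depth [ 670.7 -121.5    3.7]
tray_mid top 0.93 [363.9 186.1] depth [ 663.9 -108.8    3.1]
   tri (array([ 661.2, -106.5,   15.7]), np.float64(0.20643703885514153), np.float64(0.20643703885511594))
tape_roll_mid side 0.71 [383.5 289. ] depth [395.4  19.6   0.1]
pepper_mid side 0.87 [192.3 240.8] depth [699.2 112.3  26.2]
pepper_mid top 0.95 [233.8 158.3] depth [702.8  98.5  31.3]
   tri (array([709.5, 101.1,  12.6]), np.float64(1.5433010193598882), np.float64(1.5433010193601526))
```

View pics/side0.png

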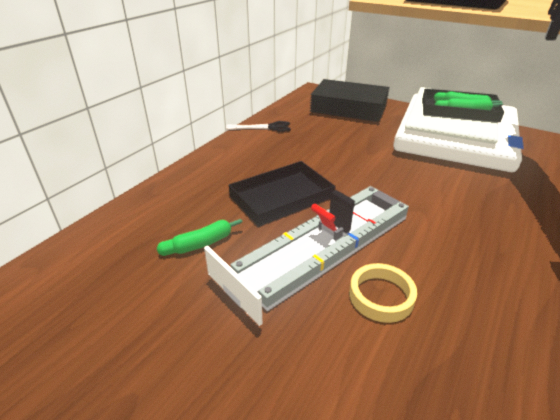

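View pics/top0.png

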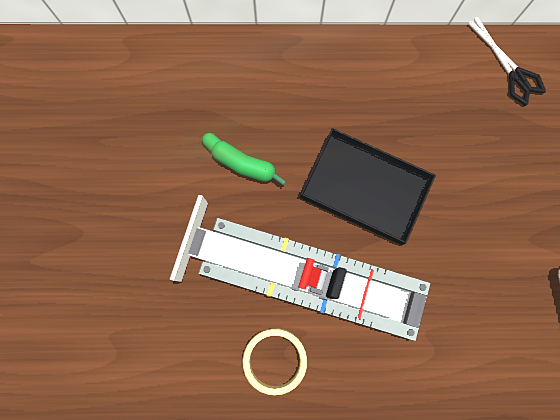

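View pics/wrist0.png

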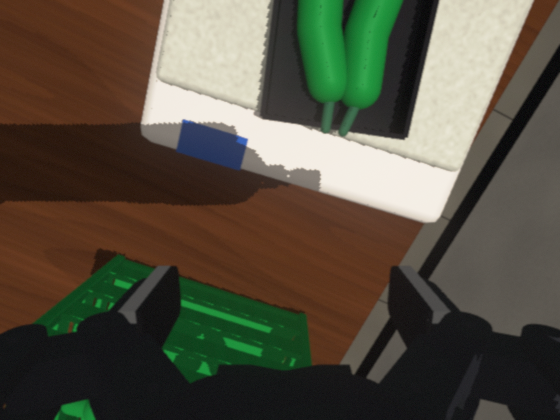

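The top view shows the guide running at about 73° yaw. The pointer is at about (366,294), blue at (330,282), and yellow at (278,267), so yellow is the farther mark. Next I'll measure them precisely by colour.

```bash
cat >> h.py <<'E'
def masks(p):
    hsv=cv2.cvtColor(np.ascontiguousarray(p["color"]),cv2.COLOR_RGB2HSV); H,S,V=cv2.split(hsv)
    return {"yellow":(abs(H.astype(int)-26)<6)&(S>130)&(V>120),"blue":(abs(H.astype(int)-110)<12)&(S>120)&(V>80),"red":((H<6)|(H>174))&(S>170)&(V>120)}
def comps(m,amin=6):
    n,l,st,c=cv2.connectedComponentsWithStats(m.astype(np.uint8)); 
    return [(st[i,4],c[i],np.argwhere(l==i)[:,::-1]) for i in range(1,n) if st[i,4]>=amin]
E
python3 - <<'E'
from h import *
np.set_printoptions(precision=1,suppress=True)
for n in("top","side"):
    p=imaging.get_image(n)
    for k,m in masks(p).items():
        for a,c,px in comps(m):
            X=atz(p,c,30); 
            if 380<X[0]<640 and -250<X[1]<250: print(n,k,a,c,"z30",X,"bbox",px.min(0),px.max(0),"dep",dep(p,c))
E
```

```text
top yellow 44 [284.2 244.3] z30 [567.4  20.7  30. ] bbox [281 238] [287 251] dep [567.3  20.7  30.5]
top yellow 46 [270.3 288.8] z30 [500.3  41.9  30. ] bbox [267 283] [274 296] dep [500.3  41.9  30.6]
top blue 56 [336.2 260.2] z30 [542.8 -58.3  30. ] bbox [333 254] [339 267] dep [542.7 -58.1  31.6]
top blue 57 [323.1 305.8] z30 [474.6 -37.   30. ] bbox [319 299] [326 312] dep [474.6 -37.   30.3]
top red 418 [309.3 274.7] z30 [521. -17.  30.] bbox [298 258] [320 288] dep [518.7 -13.9  81.4]
top red 91 [364.8 293.3] z30 [ 492.6 -100.3   30. ] bbox [358 269] [372 318] dep [ 492.6 -101.    26. ]
side yellow 30 [287.6 235.4] z30 [569.1  19.4  30. ] bbox [283 232] [292 239] dep [569.   19.5  30.1]
side yellow 50 [319.5 260.8] z30 [495.2  45.4  30. ] bbox [313 255] [323 269] dep [494.4  47.1  31.8]
side yellow 7 [386.4 270.4] z30 [399.3   9.8  30. ] bbox [385 269] [388 271] dep [401.3  -0.5  20.1]
side yellow 7 [392.1 275.6] z30 [388.3  15.6  30. ] bbox [391 274] [394 278] dep [391.4  -2.1  12.8]
side yellow 8 [384.1 276.6] z30 [397.8  24.   30. ] bbox [381 276] [387 278] dep [402.5   0.    6.1]
side yellow 20 [360.4 302.9] z30 [408.3  89.7  30. ] bbox [356 297] [365 307] dep [410.7  80.4  19.1]
side yellow 10 [361.8 309.9] z30 [401.9 100.2  30. ] bbox [361 308] [363 312] dep [406.2  82.9   9.2]
side yellow 9 [367.2 310.8] z30 [395.   97.7  30. ] bbox [366 308] [368 313] dep [398.1  84.1  13.8]
side yellow 15 [378.6 313. ] z30 [380.4  93.   30. ] bbox [376 310] [381 316] dep [382.3  83.1  18.3]
side blue 24 [353.3 236.4] z30 [474.  -37.3  30. ] bbox [349 233] [357 240] dep [473.5 -35.8  31.3]
side red 250 [323.8 214.8] z30 [543.2 -64.4  30. ] bbox [311 204] [334 229] dep [515.9  -2.3  81.4]
```

```bash
cat >> h.py <<'E'
from scipy.spatial.transform import Rotation as Ro
def delta(tgt,yaw=None):
    s=ctrl.read_state(); R=Ro.from_euler("xyz",s["tool_rot"]); d=R.inv().apply(np.array(tgt)-s["eef_pos"])/1000
    print("pos",s["eef_pos"],"yawdeg",np.degrees(s["tool_rot"]),"w",s["width"],"t",s["clock"])
    t=None
    if yaw is not None: t=-((yaw-np.degrees(s["tool_rot"][2])+180)%360-180)
    print("delta xyz m",np.round(d,4),"turn",t); return d,t
E
python3 - <<'E'
from h import *
np.set_printoptions(precision=3,suppress=True)
delta([514,-31,200],-17.5)
E
```

```text
pos [ 277.952 -587.619  231.334] yawdeg [179.996  -0.003  25.311] w 85.5563698566249 t 1.75
delta xyz m [ 0.451 -0.402  0.031] turn 42.81054703088353
```

Request:
drive_tool(deltas="0.05 -0.04 0 5 0.085; 0.1 -0.085 0 10 0.085; 0.15 -0.13 0 15 0.085; 0.19 -0.17 0 20 0.085; 0.23 -0.205 0 25 0.085; 0.27 -0.24 0 30 0.085; 0.31 -0.275 0 34 0.085; 0.35 -0.31 0.01 38 0.085; 0.39 -0.345 0.02 42.8 0.085; 0.425 -0.38 0.03 42.8 0.085; 0.451 -0.402 0.03 42.8 0.085; 0.451 -0.402 0.03 42.8 0.085")

```text
clock: 3.25
eef_pos: [514.9, -27.9, 201.2]
tool_rot: [-3.14, -0.0, -0.299]
force: [0.2, -0.1, -0.4]
width: 85.1
```

Run:
```python
from h import *
np.set_printoptions(precision=1,suppress=True)
s=ctrl.read_state(); print(s["clock"],s["eef_pos"],np.degrees(s["tool_rot"]),s["width"],s["force"],s["qpos"])
for n in("wrist","top"):
    p=imaging.get_image(n); save(p,n+"1")
    for k,m in masks(p).items():
        for a,c,px in comps(m,10):
            X=atz(p,c,30); 
            if 400<X[0]<640 and -250<X[1]<250: print(n,k,a,c,"z30",X,"bbox",px.min(0),px.max(0),"dep",dep(p,c))
    if n=="wrist":
        for t in("post_center","lever_bar"):
            for r in models.landmark_of(p,t)[:1]: print(t,r["score"],r["point"],dep(p,r["point"]))
```

```text
3.25 [514.9 -27.9 201.2] [-179.9   -0.   -17.1] 85.10910624830063 [ 0.2 -0.1 -0.4] [-0.1  0.5  0.2  1.9 -0.1  0.7 -1.7]
wrist yellow 174 [216.1 153.6] z30 [566.9  19.8  30. ] bbox [213 142] [221 166] dep [566.9  19.7  30.5]
wrist yellow 124 [219.3 229.2] z30 [499.3  41.2  30. ] bbox [216 220] [222 239] dep [499.5  41.   30.7]
wrist yellow 10 [295.2 293.5] z30 [413.7  -8.1  30. ] bbox [291 289] [299 298] dep [410.1  -7.3  23. ]
wrist blue 155 [308.7 154.2] z30 [542.  -59.1  30. ] bbox [305 143] [312 166] dep [542.1 -59.1  31.1]
wrist blue 98 [306.6 232.2] z30 [472.1 -36.9  30. ] bbox [304 221] [310 240] dep [472.5 -37.   31.2]
wrist red 193 [367.6 192.8] z30 [ 492.1 -101.2   30. ] bbox [364 154] [372 233] dep [ 491.2 -101.8   26.6]
wrist red 1343 [268.1 203.1] z30 [509.9 -10.6  30. ] bbox [254 179] [286 234] dep [519.  -15.5  72.7]
post_center 0.56 [313.5, 204.3] [512.3 -49.8  91.9]
lever_bar 0.7 [257.0, 206.3] [521.4  -7.8  83.2]
top yellow 53 [270.7 289.1] z30 [500.   41.4  30. ] bbox [267 283] [274 296] dep [499.9  41.4  31.7]
top red 46 [301.3 283.3] z30 [508.3  -4.7  30. ] bbox [298 278] [303 288] dep [506.8  -2.5  82.1]
```

View pics/wrist1.png

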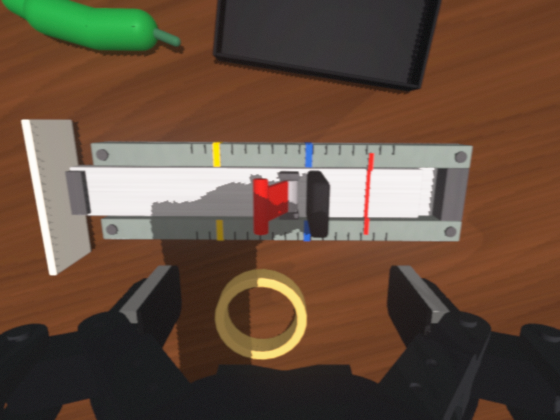

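View pics/top1.png

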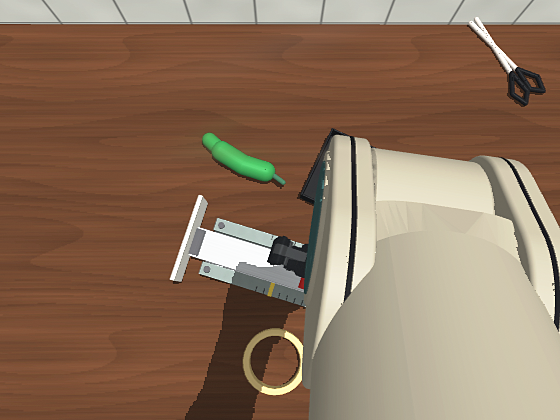

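Run:
```python
from h import *
np.set_printoptions(precision=4,suppress=True)
delta([514.1,-31.6,57],-17.6)
```

```text
pos [513.3602 -32.8332 201.487 ] yawdeg [179.9609  -0.0088 -17.6095] w 85.00724804969343 t 3.45
delta xyz m [ 0.0003 -0.0015  0.1445] turn -0.009538421473166636
```

Request:
drive_tool(deltas="0 -0.001 0.04 0 0.085; 0 -0.001 0.08 0 0.085; 0 -0.001 0.11 0 0.085; 0 -0.001 0.13 0 0.085; 0 -0.001 0.144 0 0.085; 0 -0.001 0.144 0 0.085; 0 -0.001 0.144 0 0.085")

```text
clock: 4.32
eef_pos: [514.6, -30.8, 58.0]
tool_rot: [-3.141, -0.001, -0.306]
force: [0.3, 0.3, 0.3]
width: 84.7
```

```bash
cat >> h.py <<'E'
U=np.array([0.302,0.953])
def look(name):
    s=ctrl.read_state(); print("t",s["clock"],"pos",s["eef_pos"],"yaw",np.degrees(s["tool_rot"]),"w",s["width"],"F",s["force"])
    p=imaging.get_image("wrist"); save(p,name)
    for k,m in masks(p).items():
        for a,c,px in comps(m,10):
            X=atz(p,c,30); D=dep(p,c)
            if 400<X[0]<650 and -250<X[1]<250: print(k,a,c,"z30",X,"along",round(X[:2]@U,1),"bbox",px.min(0),px.max(0),"dep",D, "along",None if D is None else round(D[:2]@U,1))
    return p
E
python3 - <<'E'
from h import *
np.set_printoptions(precision=1,suppress=True)
look("wrist2")
save(imaging.get_image("side"),"side2")
E
```

```text
t 4.325 pos [514.6 -30.8  58. ] yaw [-180.    -0.1  -17.5] w 84.70710726175311 F [0.3 0.3 0.3]
yellow 588 [154.3 181.3] z30 [567.7  20.1  30. ] along 190.6 bbox [146 159] [168 204] dep [567.8  19.5  31.4] along 190.1
blue 549 [320.4 181.5] z30 [542.8 -58.4  30. ] along 108.3 bbox [313 160] [327 204] dep [543.  -58.3  31. ] along 108.4
blue 306 [316.3 312.9] z30 [473.1 -36.1  30. ] along 108.4 bbox [311 295] [323 327] dep [473.6 -36.2  30.9] along 108.5
red 645 [426.2 223.5] z30 [ 505.5 -104.2   30. ] along 53.4 bbox [417 180] [437 277] dep [ 504.1 -105.2   26.6] along 52.0
red 5740 [242.3 284.3] z30 [501.7  -3.   30. ] along 148.7 bbox [211 233] [282 353] dep [521.3 -15.2  74.7] along 142.9
```

View pics/wrist2.png

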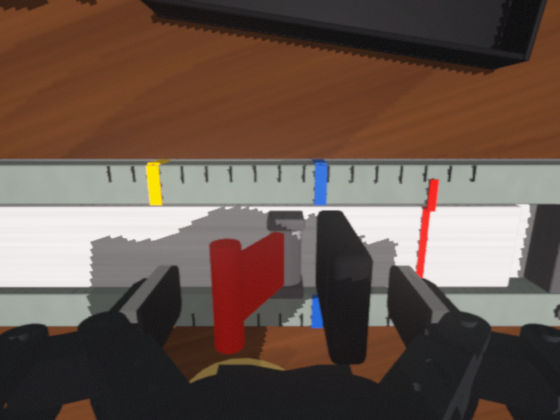

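View pics/side2.png

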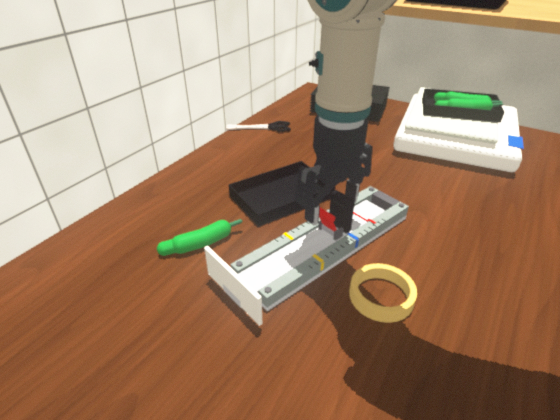

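Request:
drive_tool(deltas="0 0 0 0 0.07; 0 0 0 0 0.07; 0 0 0 0 0.07; 0 -0.004 0 0 0.07; 0 -0.012 0 0 0.07; 0 -0.022 0 0 0.07; 0 -0.034 0 0 0.07; 0 -0.046 0 0 0.07; 0 -0.056 0 0 0.07; 0 -0.064 0 0 0.07; 0 -0.07 0 0 0.07; 0 -0.07 0 0 0.07")

```text
clock: 5.92
eef_pos: [534.9, 35.9, 57.3]
tool_rot: [3.14, 0.0, -0.305]
force: [-0.3, -3.3, 1.1]
width: 69.8
```

Run:
```python
from h import *
np.set_printoptions(precision=1,suppress=True)
look("wrist3")
```

```text
t 5.925 pos [534.9  35.9  57.3] yaw [179.9   0.  -17.5] w 69.78958169881679 F [-0.3 -3.3  1.1]
yellow 561 [294.5 180.4] z30 [567.6  20.4  30. ] along 190.8 bbox [288 158] [301 203] dep [567.7  20.4  30.7] along 190.9
yellow 307 [293.7 313.4] z30 [497.3  42.4  30. ] along 190.6 bbox [288 299] [299 327] dep [498.2  42.2  31.6] along 190.7
blue 594 [461.5 180.1] z30 [543.  -58.4  30. ] along 108.3 bbox [444 159] [471 203] dep [543.4 -57.7  31.4] along 109.1
blue 159 [446.4 300.7] z30 [479.6 -39.   30. ] along 107.6 bbox [441 294] [452 310] dep [480.1 -38.8  30.8] along 108.0
red 728 [434.5 227.7] z30 [522.6 -40.9  30. ] along 118.9 bbox [424 178] [447 286] dep [521.  -42.1  26.3] along 117.2
red 5644 [252.4 283.7] z30 [521.   58.2  30. ] along 212.9 bbox [222 231] [291 352] dep [543.   46.4  79. ] along 208.2
red 90 [429.5 295.4] z30 [485.5 -30.9  30. ] along 117.2 bbox [426 290] [434 302] dep [487.3 -30.1  32.8] along 118.5
```

View pics/wrist3.png

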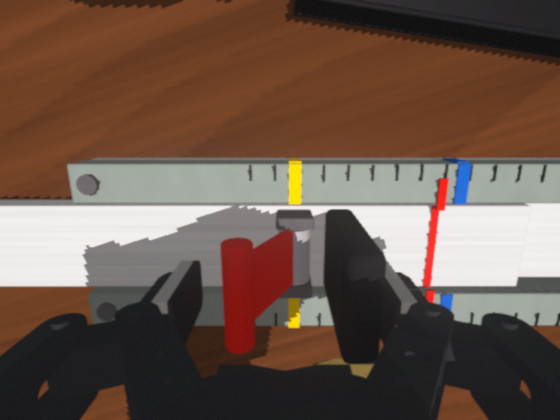

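Contact is made: pushing force is about 3.3 N and the pointer is at about 118 mm along the slide. Yellow lies at 190.7, so about 72 mm remain.

Request:
drive_tool(deltas="0 -0.008 0 0 0.07; 0 -0.018 0 0 0.07; 0 -0.03 0 0 0.07; 0 -0.042 0 0 0.07; 0 -0.052 0 0 0.07; 0 -0.06 0 0 0.07; 0 -0.066 0 0 0.07; 0 -0.07 0 0 0.07; 0 -0.07 0 0 0.07; 0 -0.07 0 0 0.07")

```text
clock: 7.22
eef_pos: [555.9, 102.3, 57.3]
tool_rot: [3.141, 0.0, -0.306]
force: [-1.6, -5.1, 3.0]
width: 70.2
```

Run:
```python
from h import *
np.set_printoptions(precision=1,suppress=True)
look("wrist4")
```

```text
t 7.225 pos [555.9 102.3  57.3] yaw [179.9   0.  -17.5] w 70.18906919657478 F [-1.6 -5.1  3. ]
yellow 516 [434.3 178.2] z30 [568.8  20.7  30. ] along 191.5 bbox [419 158] [444 204] dep [569.1  21.   31. ] along 191.9
yellow 10 [453.5 387.2] z30 [443.3  33.8  30. ] along 166.1 bbox [449 386] [458 388] dep [437.4  32.1  24.2] along 162.7
yellow 41 [457.7 393.6] z30 [438.1  32.2  30. ] along 163.0 bbox [443 389] [469 397] dep [431.5  30.3  23.8] along 159.2
red 701 [434.4 229. ] z30 [542.8  25.7  30. ] along 188.4 bbox [424 178] [447 286] dep [541.2  24.4  26.3] along 186.7
red 5613 [252.4 283.6] z30 [542.  124.6  30. ] along 282.4 bbox [222 231] [291 352] dep [564.4 112.4  80.2] along 277.6
red 89 [429.8 295.4] z30 [506.4  35.4  30. ] along 186.6 bbox [426 290] [434 302] dep [507.7  35.9  32.1] along 187.6
```

View pics/wrist4.png

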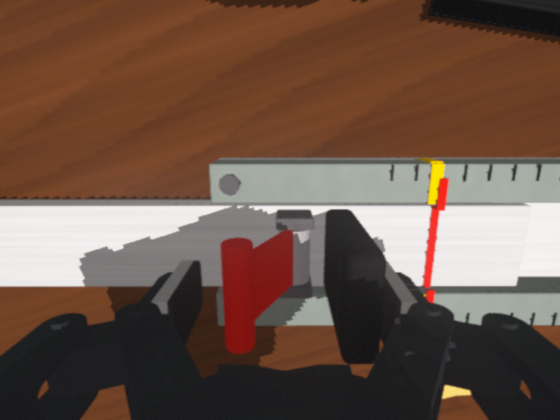

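```bash
cat >> h.py <<'E'
V2=np.array([U[1],-U[0]])
def fine(p):
    M=masks(p); f,cx,cy=K(p); out={}
    for k in("yellow","red"):
        for a,c,px in comps(M[k],15):
            q=np.array([atz(p,x,30.5 ) for x in px]); al=q[:,:2]@U; cr=q[:,:2]@V2-np.array([533.1,30.5])@V2
            for side,lo,hi in(("far",24,47),("near",-47,-24)):
                g=(cr>lo)&(cr<hi)&(al>100)&(al<230)
                if g.sum()>10: 
                    for b in np.arange(lo,hi,6):
                        h=g&(cr>=b)&(cr<b+6)
                        if h.sum()>3: print(k,side,"cross",b,"n",h.sum(),"along min/med/max",al[h].min().round(1),np.median(al[h]).round(1),al[h].max().round(1))
E
python3 - <<'E'
from h import *
np.set_printoptions(precision=1,suppress=True)
s=ctrl.read_state(); print(s["clock"],s["force"],s["eef_pos"])
p=imaging.get_image("wrist"); fine(p)
q=imaging.get_image("side"); save(q,"side4"); print("side"); fine(q)
q=imaging.get_image("top"); save(q,"top4"); print("top");fine(q)
c=q["color"][200:340,160:460]; cv2.imwrite("pics/top4c.png",cv2.resize(c,None,fx=2.6,fy=2.6,interpolation=cv2.INTER_CUBIC)[:,:,::-1])
c=p["color"][130:330,340:500]; cv2.imwrite("pics/wrist4c.png",cv2.resize(c,None,fx=3,fy=3,interpolation=cv2.INTER_NEAREST)[:,:,::-1])
E
```

```text
7.275 [-1.3 -5.4  1.6] [555.9 102.2  57.3]
yellow far cross 24 n 103 along min/med/max 189.2 191.6 194.0
yellow far cross 30 n 108 along min/med/max 189.4 191.6 193.8
yellow far cross 36 n 149 along min/med/max 187.6 191.0 194.0
yellow far cross 42 n 154 along min/med/max 187.6 192.2 199.7
red far cross 24 n 90 along min/med/max 184.9 186.9 188.9
red far cross 30 n 91 along min/med/max 185.1 186.9 188.8
red far cross 36 n 14 along min/med/max 185.3 186.8 188.3
red near cross -35 n 15 along min/med/max 185.2 186.3 188.0
red near cross -29 n 66 along min/med/max 184.8 186.9 189.1
side
yellow near cross -47 n 11 along min/med/max 188.9 191.7 194.9
yellow near cross -41 n 10 along min/med/max 186.9 190.3 193.3
yellow near cross -35 n 7 along min/med/max 189.7 191.3 192.9
yellow near cross -29 n 6 along min/med/max 189.3 191.3 193.3
top
yellow far cross 24 n 7 along min/med/max 190.2 191.6 193.1
yellow far cross 30 n 11 along min/med/max 189.5 191.5 193.4
yellow far cross 36 n 14 along min/med/max 188.4 191.4 193.8
yellow far cross 42 n 10 along min/med/max 187.9 190.5 192.7
yellow near cross -47 n 12 along min/med/max 187.3 190.4 193.0
yellow near cross -41 n 14 along min/med/max 188.2 190.7 192.9
yellow near cross -35 n 11 along min/med/max 189.4 191.3 193.3
yellow near cross -29 n 8 along min/med/max 189.8 191.5 193.7
red far cross 24 n 8 along min/med/max 186.4 187.8 189.2
red far cross 30 n 8 along min/med/max 186.6 187.8 189.1
red near cross -41 n 4 along min/med/max 186.2 187.2 188.1
red near cross -35 n 8 along min/med/max 186.6 187.8 189.0
red near cross -29 n 5 along min/med/max 186.9 187.9 188.9
```

View pics/wrist4c.png

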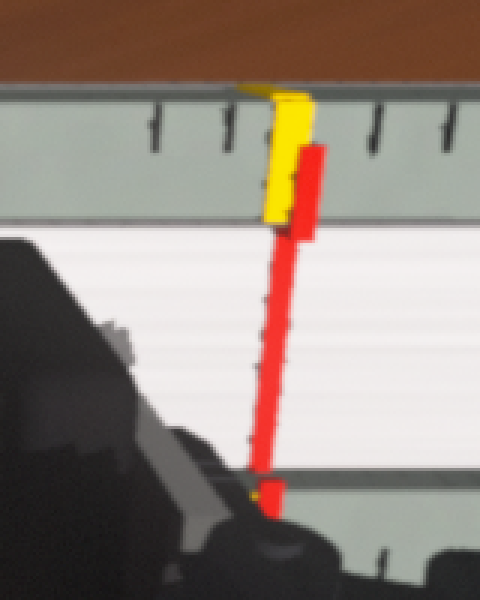

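View pics/side4.png

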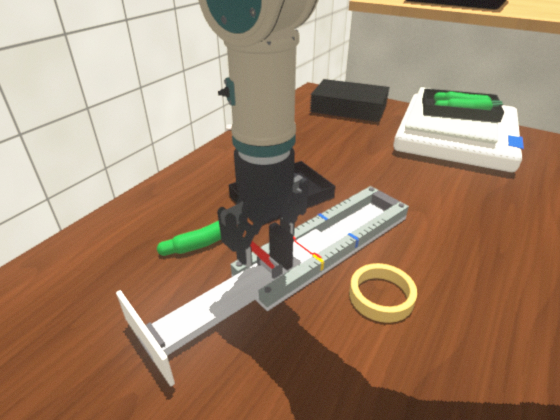

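Pointer is about 3.6 mm short of the middle of yellow. I'll nudge it and hold.

Request:
drive_tool(deltas="0 -0.002 0 0 0.07; 0 -0.0037 0 0 0.07; 0 -0.0037 0 0 0.07; 0 -0.0037 0 0 0.07; 0 -0.0037 0 0 0.07; 0 -0.0037 0 0 0.07; 0 -0.0037 0 0 0.07")

```text
clock: 8.3
eef_pos: [556.9, 105.7, 57.3]
tool_rot: [3.141, 0.0, -0.306]
force: [-1.9, -5.7, 2.6]
width: 70.1
```

Run:
```python
from h import *
np.set_printoptions(precision=1,suppress=True)
s=ctrl.read_state(); print(s["clock"],s["force"],s["eef_pos"],s["width"])
p=imaging.get_image("wrist"); save(p,"wrist5"); fine(p)
for n in("lever_bar",):
    r=models.landmark_of(p,n); print(r[:1], dep(p,r[0]["point"]) if r else 0)
```

```text
8.3 [-1.9 -5.7  2.6] [556.9 105.7  57.3] 70.09241756847466
yellow far cross 30 n 13 along min/med/max 187.6 187.9 188.3
yellow far cross 36 n 126 along min/med/max 187.5 190.7 194.1
yellow far cross 42 n 156 along min/med/max 187.7 192.2 200.4
yellow far cross 24 n 15 along min/med/max 187.5 187.9 188.3
yellow far cross 30 n 4 along min/med/max 187.7 187.8 188.2
red far cross 24 n 81 along min/med/max 188.9 190.6 192.5
red far cross 30 n 84 along min/med/max 188.9 190.7 192.3
red far cross 36 n 14 along min/med/max 189.4 190.9 192.4
red near cross -35 n 13 along min/med/max 188.9 190.0 191.7
red near cross -29 n 65 along min/med/max 188.3 190.6 192.7
[{'point': [236.7, 295.6], 'score': 0.89}] [564.5 121.9  84.3]
```

View pics/wrist5.png

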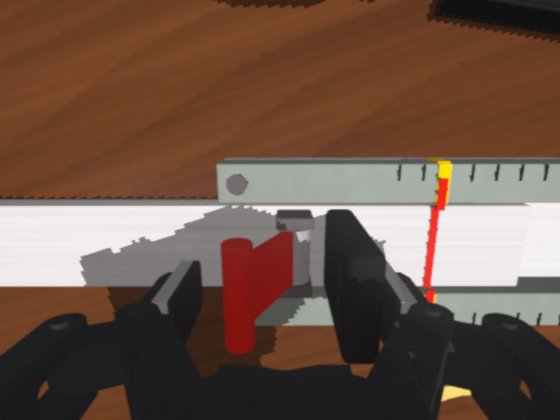

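Request:
drive_tool(deltas="0 0.001 0 0 0.068; 0 0.002 0 0 0.066; 0 0.003 0 0 0.064; 0 0.003 0 0 0.064; 0 0.003 0 0 0.064")

```text
clock: 9.02
eef_pos: [556.3, 103.6, 57.4]
tool_rot: [3.141, 0.0, -0.305]
force: [-1.5, -5.1, 4.4]
width: 63.8
```

```bash
cat > lk.py <<'E'
from h import *
import sys
np.set_printoptions(precision=1,suppress=True)
s=ctrl.read_state(); print(s["clock"],s["force"],s["eef_pos"],s["width"])
p=imaging.get_image("wrist"); save(p,sys.argv[1]); fine(p)
E
python3 lk.py wrist6
```

```text
9.025 [-1.5 -5.1  4.4] [556.3 103.6  57.4] 63.75387287894793
yellow far cross 24 n 35 along min/med/max 187.5 188.3 189.1
yellow far cross 30 n 41 along min/med/max 187.5 188.3 189.1
yellow far cross 36 n 130 along min/med/max 187.6 190.5 194.0
yellow far cross 42 n 154 along min/med/max 187.6 192.2 200.2
yellow near cross -35 n 8 along min/med/max 187.7 188.3 188.9
yellow near cross -29 n 14 along min/med/max 187.5 188.1 189.0
red far cross 24 n 93 along min/med/max 189.8 191.8 193.6
red far cross 30 n 93 along min/med/max 189.9 191.7 193.7
red far cross 36 n 10 along min/med/max 190.2 192.2 193.2
red near cross -35 n 8 along min/med/max 189.9 190.8 192.2
red near cross -29 n 66 along min/med/max 189.4 191.6 193.5
```

Request:
drive_tool(deltas="0 0.0015 0 0 0.062; 0 0.0027 0 0 0.06; 0 0.0038 0 0 0.058; 0 0.0048 0 0 0.056; 0 0.0048 0 0 0.056; 0 0.0048 0 0 0.056")

```text
clock: 9.82
eef_pos: [555.0, 99.4, 57.8]
tool_rot: [-3.141, -0.0, -0.305]
force: [-2.3, -4.2, 6.5]
width: 56.2
```

```bash
python3 lk.py wrist7
```

```text
9.825 [-2.3 -4.2  6.5] [555.   99.4  57.8] 56.184675750715456
yellow far cross 24 n 24 along min/med/max 187.6 188.1 188.6
yellow far cross 30 n 28 along min/med/max 187.5 188.1 188.6
yellow far cross 36 n 128 along min/med/max 187.6 190.5 193.9
yellow far cross 42 n 151 along min/med/max 187.8 192.3 199.5
yellow near cross -35 n 7 along min/med/max 187.5 188.0 188.2
yellow near cross -29 n 9 along min/med/max 187.7 187.9 188.4
red far cross 24 n 82 along min/med/max 189.2 191.0 192.8
red far cross 30 n 83 along min/med/max 189.3 191.0 192.6
red far cross 36 n 9 along min/med/max 189.6 191.6 192.6
red near cross -35 n 7 along min/med/max 189.2 190.3 191.4
red near cross -29 n 64 along min/med/max 188.7 190.9 193.0
```

View pics/wrist7.png

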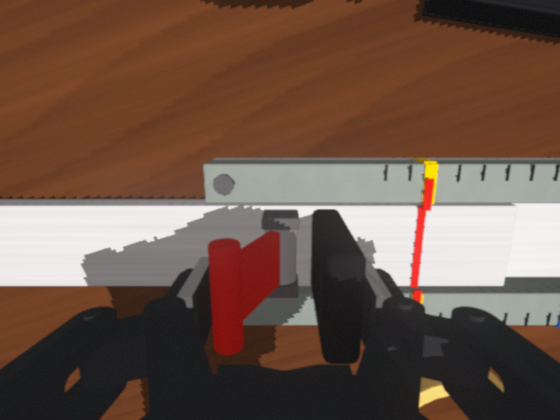

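Request:
drive_tool(deltas="0 0.001 0 0 0.054; 0 0.002 0 0 0.052; 0 0.003 0 0 0.05; 0 0.004 0 0 0.048; 0 0.004 0 0 0.048; 0 0.004 0 0 0.048")

```text
clock: 10.62
eef_pos: [554.1, 95.5, 58.1]
tool_rot: [-3.141, -0.001, -0.305]
force: [-2.7, -4.5, 9.0]
width: 48.0
```

```bash
python3 lk.py wrist8
```

```text
10.625 [-2.7 -4.5  9. ] [554.1  95.5  58.1] 48.03653866158551
yellow far cross 24 n 28 along min/med/max 187.5 188.1 188.7
yellow far cross 30 n 28 along min/med/max 187.6 188.2 188.8
yellow far cross 36 n 131 along min/med/max 187.6 190.6 193.8
yellow far cross 42 n 143 along min/med/max 187.6 192.2 199.3
yellow near cross -35 n 21 along min/med/max 187.5 188.1 188.6
yellow near cross -29 n 11 along min/med/max 187.5 188.1 188.6
red far cross 24 n 83 along min/med/max 189.4 191.2 192.9
red far cross 30 n 83 along min/med/max 189.5 191.2 192.9
red far cross 36 n 7 along min/med/max 190.0 191.4 192.9
red near cross -35 n 32 along min/med/max 189.4 190.3 192.8
red near cross -29 n 57 along min/med/max 188.8 191.0 193.1
```

Request:
drive_tool(deltas="0 0.001 0 0 0.046; 0 0.0021 0 0 0.044; 0 0.0032 0 0 0.042; 0 0.0042 0 0 0.04; 0 0.0052 0 0 0.038; 0 0.0052 0 0 0.038; 0 0.0052 0 0 0.038")

```text
clock: 11.55
eef_pos: [552.7, 90.4, 58.0]
tool_rot: [-3.141, -0.001, -0.305]
force: [-1.6, -4.2, 7.7]
width: 37.9
```

```bash
python3 lk.py wrist9
```

```text
11.55 [-1.6 -4.2  7.7] [552.7  90.4  58. ] 37.91944564955035
yellow far cross 24 n 19 along min/med/max 187.6 188.0 188.5
yellow far cross 30 n 22 along min/med/max 187.6 188.1 188.5
yellow far cross 36 n 127 along min/med/max 187.6 190.5 193.9
yellow far cross 42 n 139 along min/med/max 187.8 191.9 198.9
yellow near cross -35 n 18 along min/med/max 187.5 188.0 188.4
yellow near cross -29 n 7 along min/med/max 187.6 187.8 188.3
red far cross 24 n 86 along min/med/max 188.9 190.9 193.0
red far cross 30 n 81 along min/med/max 189.3 191.0 192.6
red far cross 36 n 8 along min/med/max 189.6 191.4 192.6
red near cross -35 n 60 along min/med/max 189.3 190.9 192.5
red near cross -29 n 55 along min/med/max 189.0 190.9 192.9
```

View pics/wrist9.png

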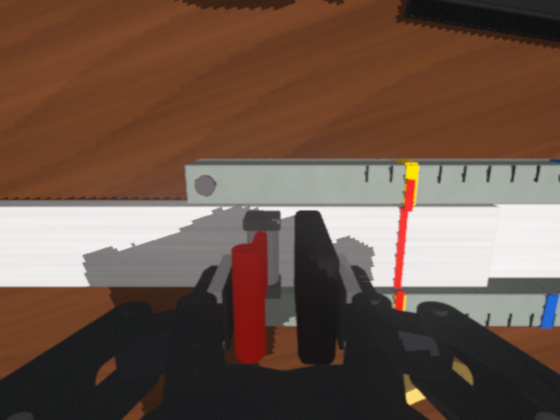

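Request:
drive_tool(deltas="0 0.001 0 0 0.036; 0 0.001 0 0 0.034; 0 0.001 0 0 0.03; 0 0.001 0 0 0.025; 0 0.001 0 0 0.02; 0 0.001 0 0 0.02; 0 0.001 0 0 0.02; 0 0.001 0 0 0.02")

```text
clock: 12.6
eef_pos: [552.4, 89.3, 58.3]
tool_rot: [-3.141, -0.001, -0.306]
force: [-3.5, -4.7, 10.6]
width: 33.9
```

```bash
python3 lk.py wrist10
python3 - <<'E'
from h import *
np.set_printoptions(precision=1,suppress=True)
for n in("top","side"):
    q=imaging.get_image(n); save(q,n+"10"); print(n); fine(q)
    for t in("lever_bar","post_center","tray_mid","pepper_mid"):
        r=models.landmark_of(q,t); 
        if r: print(t,r[0]["score"],r[0]["point"],dep(q,r[0]["point"]))
s=ctrl.read_state(); print(s["clock"],s["force"],s["eef_pos"],s["width"],s["qd"])
E
```

```text
12.6 [-3.5 -4.7 10.6] [552.4  89.3  58.3] 33.85288859162601
yellow far cross 24 n 37 along min/med/max 187.6 188.4 189.2
yellow far cross 30 n 41 along min/med/max 187.6 188.4 189.3
yellow far cross 36 n 128 along min/med/max 187.7 190.5 194.0
yellow far cross 42 n 139 along min/med/max 187.6 191.9 198.6
yellow near cross -41 n 4 along min/med/max 187.8 188.1 188.5
yellow near cross -35 n 31 along min/med/max 187.5 188.3 189.1
yellow near cross -29 n 15 along min/med/max 187.6 188.5 189.1
red far cross 24 n 78 along min/med/max 189.9 191.7 193.4
red far cross 30 n 86 along min/med/max 190.0 191.7 193.5
red far cross 36 n 11 along min/med/max 190.3 192.3 193.3
red near cross -35 n 68 along min/med/max 189.9 191.7 193.6
red near cross -29 n 58 along min/med/max 189.4 191.5 193.5
top
yellow far cross 30 n 4 along min/med/max 188.1 188.8 189.5
yellow far cross 36 n 9 along min/med/max 188.4 189.9 193.2
yellow far cross 42 n 10 along min/med/max 187.9 190.5 192.7
yellow near cross -47 n 12 along min/med/max 187.3 190.4 193.0
yellow near cross -41 n 9 along min/med/max 187.7 189.6 192.9
re
[... 397 characters left out ...]
er_mid 0.6 [233.8, 157.7] [588.2  60.7 431.8]
side
yellow near cross -47 n 11 along min/med/max 188.9 191.7 194.9
yellow near cross -41 n 7 along min/med/max 188.1 189.7 192.5
red far cross 24 n 16 along min/med/max 220.3 225.1 229.9
red far cross 30 n 16 along min/med/max 219.6 224.5 229.3
red far cross 36 n 15 along min/med/max 219.0 223.4 228.7
red far cross 42 n 7 along min/med/max 218.6 221.1 224.0
lever_bar 0.59 [264.0, 244.1] [551.5 115.2  90.8]
post_center 0.83 [279.4, 247.6] [533.1 103.6  84.2]
tray_mid 0.15 [384.9, 289.7] [393.   19.9   0.1]
pepper_mid 0.91 [192.9, 237.5] [700.9 108.3  29.7]
13.15 [-3.5 -5.1 11.4] [552.4  89.3  58.3] 33.707543697056735 [ 0.  0.  0.  0.  0. -0. -0.]
```

View pics/wrist10.png

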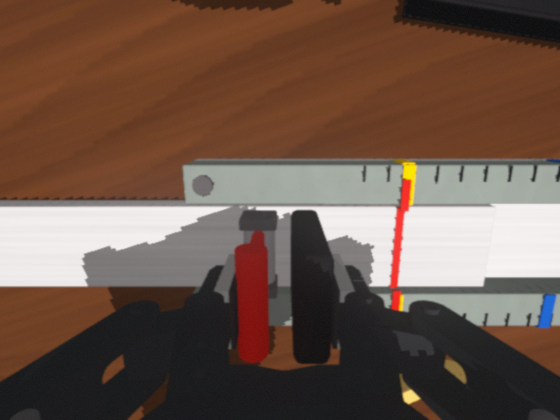

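View pics/side10.png

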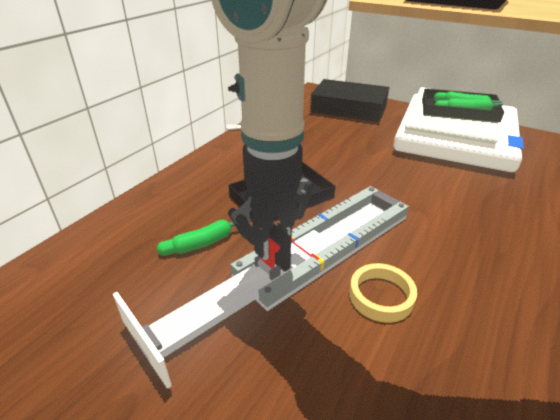

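Request:
drive_tool(deltas="0 0.001 0 0 0.02; 0 0.001 0 0 0.02; 0 0.001 0 0 0.02; 0 0.001 0 0 0.02; 0 0.001 0 0 0.02; 0 0.001 0 0 0.02")

```text
clock: 13.9
eef_pos: [552.2, 88.7, 58.3]
tool_rot: [-3.141, -0.001, -0.305]
force: [-3.1, -4.6, 9.6]
width: 33.7
```

```bash
python3 lk.py wrist11
```

```text
13.9 [-3.1 -4.6  9.6] [552.2  88.7  58.3] 33.71684029694571
yellow far cross 24 n 24 along min/med/max 187.6 188.1 188.6
yellow far cross 30 n 28 along min/med/max 187.6 188.2 188.7
yellow far cross 36 n 126 along min/med/max 187.6 190.6 194.0
yellow far cross 42 n 138 along min/med/max 187.9 191.9 198.5
yellow near cross -35 n 21 along min/med/max 187.5 188.0 188.6
yellow near cross -29 n 8 along min/med/max 187.5 188.0 188.6
red far cross 24 n 83 along min/med/max 189.1 191.0 192.7
red far cross 30 n 78 along min/med/max 189.4 191.0 192.8
red far cross 36 n 9 along min/med/max 189.8 191.7 192.7
red near cross -35 n 59 along min/med/max 189.4 191.0 192.7
red near cross -29 n 54 along min/med/max 188.8 190.9 192.7
```

```bash
python3 -c "
from cell import ctrl
print(ctrl.finish_job()); s=ctrl.read_state(); print(s['clock'],s['width'],s['force'])"
```

```text
the job is handed in; nothing more can be done
None
the job is handed in; nothing more can be done
```

The tray stop is set with the leg at the yellow mark and the lever shut. I handed the job in at about 14 s with post and lever still squeezed in the fingers; no verdict was reported.

- **Push and pause:** I pushed the leg out by the post's rear face with the lever open. The pointer read about 0.1 mm from the yellow mark's middle, and I paused there about 0.6 s.
- **Squeeze:** I closed the lever in small steps, moving the tool back as the fingers closed. The pointer stayed within about 1.5 mm of the mark at every check.
- **Last pointer check:** after a final 1 mm correction, the wrist camera put the pointer about 0.2 mm from the mark's middle. Before that correction the wrist camera had read 0.9 mm and the top camera about 1.4 mm.
- **Lever and grip:** the fingers stalled at 33.7 mm against a 20 mm command, a little under the 36 mm stated for a shut lever. I put that down to the pads giving. The wrist picture just before the last nudge shows the lever upright and parallel to the post. I had no direct reading of the lever angle or the finger contact forces.
- **Tray, tape roll and pepper:** they looked unmoved in the last side picture. The network's estimates disagreed slightly: the tray's centre in the top view came out about 9 mm different with the arm covering part of it, and its side-view tray report (score 0.15) landed on the tape roll, so I did not count it.

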